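# Shake the cork out of the collecting box

## Robot

A 6-joint arm with a two-finger parallel gripper is mounted at the origin on the work surface. World frame = base frame: x ahead of the robot, y to its left, z up, the work surface at z = 0. Lengths are in m, angles in rad, forces in N, time in s.
With the tool pointing down it reaches from about 0.375 to 0.975 m from the base axis. Payload 3.8 kg.
Tool frame: the origin (TCP) lies at the very end of the fingers, on their centre line; the grasp point (between the pads) lies 19 mm behind it; y points along the fingers, x is the direction in which the jaws open and shut, and the axes are right-handed (so a half turn about y gives the same grasp; the last joint's range is limited). The gripper opens to 85 mm and grips with 20 to 120 N. Pads are 22 mm wide; open, the fingers measure 114 mm over their backs; the gripper's body (76 mm by 85 mm) begins 54 mm behind the grasp point. The pads swing forward as they close: fully open they stand 13 mm farther back than shut.
Start: joints at [1.206, 0.264, 1.604, -0, 1.274, -0.037], TCP at [0.217, 0.639, 0.231] pointing down, gripper open.
Joint ranges: [-2.63, 2.63], [-0.94, 2.18], [0.31, 2.57], [-1.31, 4.45], [0, 2.66], [-2.55, 2.55]. Speed limits (rad/s): [2.57, 2.57, 3.14, 3.14, 3.14, 3.14].

## Interface

Orientations are given as a rotation vector (axis times angle).
In Python, from workcell import bot, cams gives the robot as it stands.
- The arm moves only by the tool play_rows, never from a script. Its argument "motion" is a list of rows, each a list of 2 entries, a list of its own where there are three numbers: the shift along the world's x, y, z normalised to -1 to 1, where 1 is 400 mm, then the turn, a rotation vector about the world's x, y, z normalised to -1 to 1, where 1 is pi/4 rad. In form: [[[tx, ty, tz], [ax, ay, az]], ...]. A call has 1 to 10 rows; each row is the pose to reach, as a shift and turn from the pose commanded when the call began; what a row does not reach only later rows make up. A row lasts 1/8 s, in which the tool goes at most 62.5 mm and 10.7 degrees, less where a joint would pass 70% of its speed; a pose out of reach is approached as far as the arm can. A call with a number of a shift or a turn outside -1 to 1 is refused whole. A call with a gripper value outside its range is refused whole. "gripper" is the closure, from 0 (fully open) to 1 (shut), set as the call begins (left out, the last holds). The fingers move at their own pace and stop on an object; "squeeze" is the grip in N (left out, the last holds). Time passes only in rows, so rows that repeat a pose let the fingers close. It gives the time, the measured TCP pose, the force and the opening at its end, in the units of the state.
- bot.read_state(): the state, without advancing time (a new reading comes with each control period).
- cams.read_camera(name): name is "side" or "top" or "wrist"; returns (picture, depth): 480x640x3 uint8, red, green, blue; 480x640 float32, m along the optical axis (not along the pixel's ray), 0 where there is no reading.
- cams.calibration(name): a dict with "mtx" (3x3 intrinsics, pixels), "k1" (the pictures are not rectified: a ray, as slopes to the right and down, at radius r is drawn at 1 + k1 r^2 times it, then the intrinsics apply), "R" (3x3) and "t" (3): a world point X has camera coordinates R X + t; the wrist camera has in their place "tool_from_camera" (4x4, takes a point from camera to tool coordinates, whose origin is the TCP and whose axes are the tool frame's). Camera axes: x right, y down, z forward; pixel columns grow to the right and rows downward; lengths in m; the calibration is good to about 2 mm. A picture is of the moment at which its call begins: read the wrist's pose just before it. calibration takes no time and is no camera call.
- bot.finish_job(): hands the job in, once; it reports no verdict.
Trained networks look in the newest picture that a camera, given by its name, has taken for a name from the list of things; names that differ only in an ending like _2 or _b are one class to them, and where a whole thing is asked for, a point or a joint stands for the part that bears it (a point fixed in the world has none). Each returns a list of dicts, best first, with "conf" (0 to 1); they miss things now and then, are a little off and sometimes report something else, mostly with a low value. They report only what shows in the picture. A call takes as long as a camera call. They do not tell look-alikes from the thing itself.
- cams.recognise(camera, label): "xyz" ([x, y, z] in m, in the coordinates of the camera as it stood for that picture, good to about 4 mm: the middle of the surface that is visible of it).
- cams.regions_of(camera, label): "mask" (480x640 bool, what is visible of it).
- cams.mark_of(camera, label): "xyz" ([x, y, z] in m, in the coordinates of the camera as it stood for that picture, good to about 4 mm: a listed point, or the origin of a listed thing).
The state is a dict: "time": time; "q": joint angles; "joint_vel": joint speeds; "joint_torque": joint torques, N m; "tool_pos": TCP position; "tcp_rot": TCP orientation; "wrist_force": force on the tool from outside, world axes, zero at the start; "torque": the same for the moment, N m; "width": opening from 0.0 (shut) to 1.0 (fully open).
Only numpy, scipy, OpenCV 4.12 (cv2) and the standard library are available. Lean on these libraries where they do the work, as an engineer would, in place of code of your own. Each camera call takes 0.05 s, during which the arm holds its last target.

## Task

The clear collecting box stands upside down on its sloping rest with one cork inside. Lift it by its foot, hold it over the open wooden tray and tip and shake it until the cork lines up with the slot and drops into the tray; do not touch the cork with the gripper. Then set the box back in its rest, seated as you found it, and knock over neither the tumbler nor the jar.

Things in the scene. Friction and masses are not known exactly. Their poses are not given: they have to be found in the camera images.
- box: Loose collecting box with clear walls, upside down, 120 (x) x 66 (y) x 92 mm (z), about 300 g. Origin: centre of its slotted underside; z runs up to the foot. Inside 110 x 58 mm, 40 mm high (z 6 to 46), between a 6 mm wooden panel with the slot and a 6 mm board. Seated it is tilted 25 degrees, x pointing up the slope, away from the robot; the cork lies at the low end.
- cork: Cylindrical cork, 24 mm across, 54 mm long, 10 g; origin at its centre, y axis along its length. It starts inside the box, lengthwise (along the box x) against the low (-x) end wall, on the -y side of the ridge; too long to turn crosswise. It slides endways on the panel above about 17 degrees of tilt and rolls sideways easily, but over the ridge only with a jolt or a roll above 34 degrees.
- rest: Fixed dark wooden rest, about 145 x 94 mm on plan and 102 mm high at its far edge: a board sloping 25 degrees, low towards its own -x (about towards the robot). Origin on the work surface under its middle, z up. A lip at the low end, 24 mm high, stops the box; low lips at the sides, 16 mm high and 78 mm apart, guide it (6 mm of play each side).
- rest_seat (a point): Point on the sloping board of the rest (54 mm above the work surface) where the box's origin lies when the box is seated (within 1 mm of touching the low lip). Its axes are those of rest, not tilted.
- tray: Fixed open wooden tray, 240 (x) x 200 (y) x 65 mm high, walls and floor 8 mm thick; origin at the centre of its underside, z up.
- glass: Bystander: plain glass tumbler, 64 mm in diameter, 85 mm tall, standing near the middle of the work area; origin at the centre of its underside, z up.
- capsule_jar: Bystander: short closed green glass jar, 64 mm in diameter, 75 mm tall, standing near the middle, closer to the robot; origin at the centre of its underside, z up.
- box_foot (a point): Middle of the box's foot, the part to grip: a wooden block 70 (x) x 36 (y) x 40 mm (z) standing centred on the box's board, z 52 to 92 mm in the box's frame. This point is at z = 72 mm. Axes as the box's.
- box_slot (a point): Middle of the slot, on the underside of the box, at x = +26, y = +14.5 mm in the box's frame. The slot is 58 mm (box x: -3 mm to the +x end wall) by 29 mm (box y: 0 to the +y side wall), through the panel. Beside it, from y = -3 to 0 mm along the whole inside, runs a ridge 2 mm high; the -y half of the panel is solid. Axes as the box's.
There are look-alikes about, which are no part of the job. What is shaped like the box but yellow is not meant. Of the things that look like the rest, the larger one is meant.

How it is judged:
On the way, in this order (a step that is already met when the one before it is completed fails the run):
1. the box is lifted clear of its rest with the cork still inside (distance between box and rest_seat above 0.07 m and z of cork in the frame of box above 0.008 m and distance between cork and box below 0.075 m), for 0.2 s.
2. the cork has dropped through the slot into the tray while the box is held above it (x of cork in the frame of tray between -0.112 and 0.112 m and y of cork in the frame of tray between -0.092 and 0.092 m and height (world z) of cork below 0.045 m and z of cork in the frame of box below -0.005 m and distance between box and rest_seat above 0.07 m), for 0.2 s.
At the end, for the whole second after the job is handed in: The cork lies in the tray (inside its walls, its centre less than 45 mm above the work surface) and the box rests still in its rest: its origin within 15 mm of the seat point and its z axis tilted 19 to 31 degrees from vertical (x of cork in the frame of tray between -0.112 and 0.112 m and y of cork in the frame of tray between -0.092 and 0.092 m and height (world z) of cork below 0.045 m and distance between box and rest_seat below 0.015 m and angle between box's own z axis and vertical between 0.33 and 0.54 rad and linear speed of box below 0.02 m/s); the robot touches nothing.
It fails at once if the gripper touches the cork (contact force between cork and the fingers above 0.3 N).
It fails at once if the tumbler or the jar is knocked over (angle between any of glass, capsule_jar's own z axis and vertical above 0.6 rad).
It also fails if it takes over 45 s, if anything falls off the work surface, if the arm or the gripper's body presses on something with over 40 N, if the wrist force passes 120 N, or if a joint passes its speed limit or range.

## Working session

There is one attempt and no reset: what is moved stays moved. The work goes in short steps, Python scripts to look and compute and a tool call to move; the robot and the scene stay as the last step left them, time stands still between calls to the robot, and variables do not carry over. Pictures are saved under pics/ and viewed, and the job is handed in when it is done.

Besides the shell and the picture viewer there is one more tool, called after "Emit:" as a command line: name --argument value ..., lists and objects as JSON in quotes. play_rows: Moves the arm, as the interface text tells. Its arguments: {"type":"object","properties":{"motion":{"type":"array","items":{"type":"array"}},"gripper":{"type":"number"},"squeeze":{"type":"number"}},"required":["motion"]}

```bash
ls; mkdir -p pics; cat > h.py <<'E'
import numpy as np,cv2
from workcell import bot,cams
from scipy.spatial.transform import Rotation as Rn
def save(name,img): cv2.imwrite('pics/'+name+'.png',img[:,:,::-1])
E
python3 - <<'E'
from h import *
for c in ['top','side']:
    p,d=cams.read_camera(c); save(c+'0',p); np.savez(c+'0.npz',p=p,d=d)
    k=cams.calibration(c); print(c,k)
s=bot.read_state(); print(s)
E
```

```text
pics
top {'mtx': array([[491.55568525,   0.        , 319.5819991 ],
       [  0.        , 491.55568525, 224.67836249],
       [  0.        ,   0.        ,   1.        ]]), 'k1': 0.0005715641303919198, 'R': array([[ 0.01414135, -0.99987741, -0.00672166],
       [-0.99017503, -0.01306821, -0.1392215 ],
       [ 0.13911659,  0.0086244 , -0.99023845]]), 't': array([-0.04166802,  0.4754994 ,  0.95031366])}
side {'mtx': array([[524.47439316,   0.        , 322.61603624],
       [  0.        , 524.47439316, 242.1793793 ],
       [  0.        ,   0.        ,   1.        ]]), 'k1': -0.01146988552645878, 'R': array([[-0.99811472, -0.05867403, -0.01800998],
       [-0.01489029,  0.51616141, -0.85636188],
       [ 0.05954226, -0.85447923, -0.51606198]]), 't': array([0.46338909, 0.10479349, 1.03366498])}
{'time': 0.1, 'q': array([ 1.20608308e+00,  2.64689424e-01,  1.60523681e+00, -6.05438198e-06,
        1.27371798e+00, -3.69033727e-02]), 'joint_vel': array([ 2.67589191e-04,  4.74874913e-05, -2.73936214e-03, -6.69213538e-04,
        9.27690582e-05, -1.35871162e-03]), 'joint_torque': array([ 1.02499162e-03, -5.16707182e+01, -3.68592095e+01, -4.37708638e-05,
        6.21958083e-03,  1.55759608e-05]), 'tool_pos': array([0.21709837, 0.63843233, 0.23007905]), 'tcp_rot': array([-1.34780013, -0.96316104,  0.96599004]), 'wrist_force': array([-0.99554164, -1.86070288, -0.03630613]), 'torque': array([-0.0128544 , -0.01914745, -0.00017198]), 'width': 1.0013360132073101}
```

View pics/top0.png

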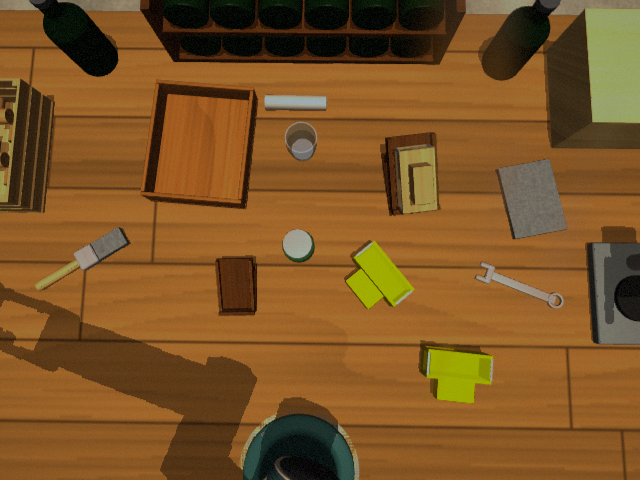

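View pics/side0.png

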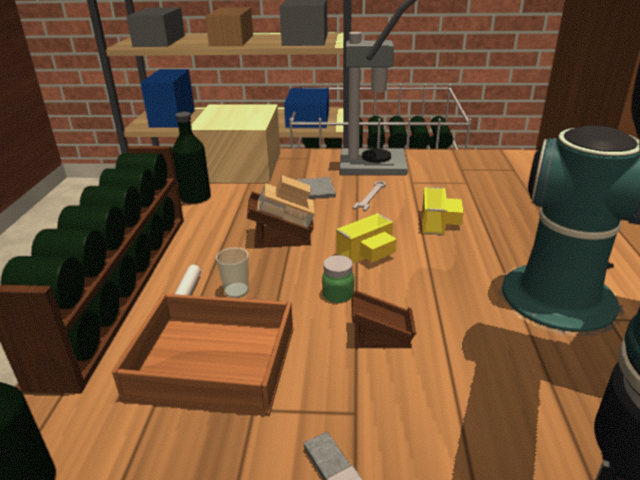

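Candidates: box-like: the wooden box on the rest (top px 415,178), and yellow look-alikes (385,273) and (458,372). Rest-like: the one under the box (412,175, larger) and the empty small one (237,285). I choose the wooden box on the larger rest and check it in a close crop.

```bash
cat >> h.py <<'E'
def cloud(c,d):
    k=cams.calibration(c); K=k['mtx']
    v,u=np.mgrid[0:480,0:640]
    xd=(u-K[0,2])/K[0,0]; yd=(v-K[1,2])/K[1,1]
    x,y=xd.copy(),yd.copy()
    for _ in range(5):
        f=1+k['k1']*(x*x+y*y); x,y=xd/f,yd/f
    P=np.stack([x*d,y*d,d],-1)
    W=(P-k['t'])@k['R']
    W[d<=0]=np.nan
    return W
def towor(c,p):
    k=cams.calibration(c); return k['R'].T@(np.array(p)-k['t'])
E
python3 - <<'E'
from h import *
for c,(u0,v0,u1,v1) in {'top':(365,115,465,235),'side':(225,160,345,260)}.items():
    z=np.load(c+'0.npz'); 
    save(c+'crop',cv2.resize(z['p'][v0:v1,u0:u1],None,fx=5,fy=5,interpolation=cv2.INTER_CUBIC))
for c in ['top','side']:
    for l in ['box','rest','rest_seat','tray','glass','capsule_jar','box_foot','box_slot','cork']:
        for m in cams.mark_of(c,l): print(c,l,round(m['conf'],2),towor(c,m['xyz']).round(3))
E
```

```text
top box 0.84 [ 0.572 -0.215  0.053]
top box 0.76 [ 0.235 -0.299  0.034]
top box 0.72 [ 0.399 -0.178  0.035]
top rest 0.87 [0.346 0.124 0.002]
top rest 0.68 [ 0.571 -0.22  -0.004]
top rest_seat 0.59 [0.348 0.124 0.044]
top tray 0.66 [0.636 0.215 0.   ]
top glass 0.98 [ 0.642  0.007 -0.002]
top capsule_jar 0.92 [ 0.432  0.008 -0.   ]
top box_foot 0.79 [ 0.35  -0.122  0.034]
top box_foot 0.57 [ 0.543 -0.225  0.118]
top box_foot 0.56 [ 0.162 -0.293  0.035]
top box_slot 0.78 [ 0.237 -0.278  0.017]
top box_slot 0.6 [ 0.597 -0.2    0.064]
side box 0.85 [ 0.576 -0.214  0.053]
side box 0.59 [ 0.396 -0.179  0.031]
side box 0.57 [ 0.235 -0.301  0.03 ]
side rest 0.68 [ 0.575 -0.218  0.002]
side rest 0.62 [ 0.347  0.127 -0.007]
side rest_seat 0.74 [ 0.578 -0.219  0.058]
side rest_seat 0.57 [0.353 0.128 0.042]
side glass 0.88 [0.642 0.007 0.001]
side capsule_jar 0.89 [0.427 0.009 0.   ]
side capsule_jar 0.68 [ 0.577 -0.218  0.056]
side box_foot 0.96 [ 0.349 -0.122  0.033]
side box_foot 0.95 [ 0.542 -0.22   0.12 ]
side box_foot 0.61 [ 0.161 -0.292  0.031]
side box_slot 0.98 [ 0.239 -0.275  0.016]
side box_slot 0.74 [ 0.595 -0.199  0.062]
side box_slot 0.71 [ 0.418 -0.16   0.023]
```

View pics/topcrop.png

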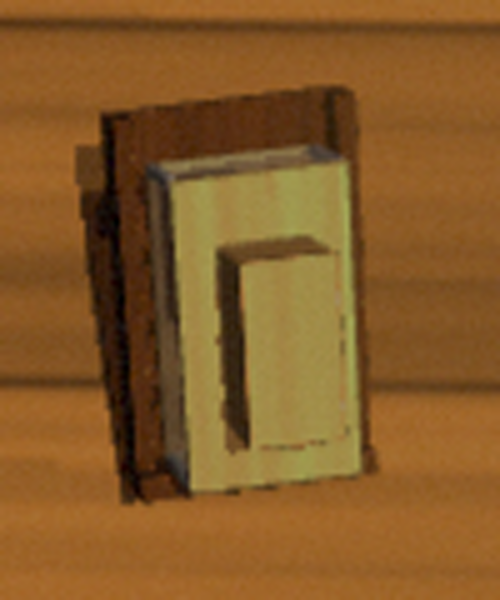

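View pics/sidecrop.png

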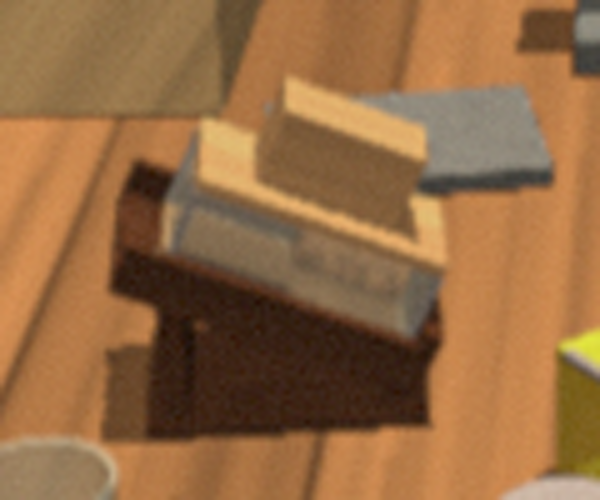

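The crops show the pale wooden clear-walled box (not yellow) on the dark larger rest, foot at top px ~(423,185), cork at the low end. Next: fit its yaw and pose from depth.

```bash
python3 - <<'E'
from h import *
from scipy.optimize import minimize
z=np.load('top0.npz');W=cloud('top',z['d'])
z2=np.load('side0.npz');W2=cloud('side',z2['d'])
c0=np.array([.573,-.216,.054])
for nm,WW in [('top',W),('side',W2)]:
    P=WW.reshape(-1,3);P=P[np.isfinite(P).all(1)]
    P=P[(np.abs(P[:,0]-.57)<.12)&(np.abs(P[:,1]+.215)<.1)&(P[:,2]>.02)]
    t=np.radians(25)
    best=None
    # foot top plane: local z=92 ; board z=52
    for yaw in np.radians(np.arange(-15,16,1.)):
        R=(Rn.from_euler('z',yaw)*Rn.from_euler('y',-t)).as_matrix()
        L=(P-c0)@R
        # histogram extent of foot
        m=(np.abs(L[:,2]-.092)<.006)&(np.abs(L[:,0])<.06)&(np.abs(L[:,1])<.04)
        F=L[m]
        area=np.ptp(np.percentile(F[:,0],[2,98]))*np.ptp(np.percentile(F[:,1],[2,98]))
        if best is None or area<best[0]: best=(area,yaw,m.sum())
    yaw=best[1]
    R=(Rn.from_euler('z',yaw)*Rn.from_euler('y',-t)).as_matrix()
    L=(P-c0)@R
    m=(np.abs(L[:,2]-.092)<.006)&(np.abs(L[:,0])<.06)&(np.abs(L[:,1])<.04);F=L[m]
    mb=(np.abs(L[:,2]-.052)<.006)&(np.abs(L[:,0])<.08)&(np.abs(L[:,1])<.045);B=L[mb]
    r=cv2.minAreaRect((F[:,:2]*1000).astype(np.float32)); rb=cv2.minAreaRect((B[:,:2]*1000).astype(np.float32))
    print(nm,np.degrees(yaw),best,'foot rect',r,'board',rb, 'z',np.median(F[:,2]),np.median(B[:,2]))
    for X in (F,B):
        A=np.c_[X[:,:2],np.ones(len(X))];print(np.linalg.lstsq(A,X[:,2],rcond=None)[0])
# tray
P=W.reshape(-1,3);P=P[np.isfinite(P).all(1)]
T=P[(np.abs(P[:,0]-.63)<.16)&(np.abs(P[:,1]-.215)<.16)&(np.abs(P[:,2]-.065)<.005)]
print('tray',cv2.minAreaRect((T[:,:2]*1000).astype(np.float32)),len(T))
for n,cx,cy,zt in [('glass',.642,.007,.085),('jar',.43,.008,.075)]:
    Q=P[(np.hypot(P[:,0]-cx,P[:,1]-cy)<.06)&(np.abs(P[:,2]-zt)<.006)];print(n,Q.mean(0),Q[:,:2].min(0),Q[:,:2].max(0))
E
```

```text
top 9.0 (np.float64(0.00232906939173452), np.float64(0.15707963267948966), np.int64(765)) foot rect ((1.3917045593261719, -0.2851734161376953), (37.287662506103516, 70.4643325805664), 87.97718811035156) board ((1.3249053955078125, -0.5683479309082031), (67.08873748779297, 121.05835723876953), 89.09807586669922) z 0.09107539421073983 0.05118848722606404
[-0.00258673 -0.0085555   0.09102871]
[-0.00055222 -0.00922894  0.05125392]
side 10.0 (np.float64(0.0024153935853325793), np.float64(0.17453292519943295), np.int64(226)) foot rect ((0.8853073120117188, 2.692474365234375), (41.494049072265625, 69.71219635009766), 88.86075592041016) board ((0.1027374267578125, 3.8621749877929688), (69.48506164550781, 120.96714782714844), 88.2825698852539) z 0.08972762459510103 0.05004686637692141
[-0.0001424  -0.05799521  0.08992062]
[-0.0014389  -0.01702149  0.05073814]
tray ((638.765869140625, 209.86605834960938), (200.63604736328125, 240.74412536621094), 85.89093780517578) 1782
glass [0.64208314 0.00466385 0.08424047] [ 0.60894665 -0.02637401] [0.67190979 0.03438899]
jar [0.43404266 0.00719414 0.07531709] [ 0.40749483 -0.01978658] [0.46160204 0.03408029]
```

```bash
cat >> h.py <<'E'
BO=np.array([.5745,-.2155,.0535]); YAW=np.radians(8.)
def boxR(pitch,roll=0,yaw=YAW):
    # pitch>0: x up ; roll>0 : +y side down (deg)
    return (Rn.from_euler('z',yaw)*Rn.from_euler('y',-np.radians(pitch))*Rn.from_euler('x',-np.radians(roll))).as_matrix()
def toolR(B,s):
    x=s*B[:,1]; y=-B[:,2]; return np.c_[x,y,np.cross(x,y)]
def cur():
    s=bot.read_state(); return s,np.array(s['tool_pos']),Rn.from_rotvec(s['tcp_rot']).as_matrix()
def turn(R0,R1): return (Rn.from_matrix(R1@R0.T).as_rotvec()/(np.pi/4))
E
python3 - <<'E'
from h import *
s,p,R=cur(); print(s['time'],p,R.round(3))
for sg in (1,-1):
    for pit in (0,25):
        B=boxR(pit);T=toolR(B,sg); t=turn(R,T)
        tcp=BO+boxR(25)@[0,0,.058]; pre=BO+boxR(25)@[0,0,.16]
        print(sg,pit,t.round(3),np.degrees(np.linalg.norm(t)*np.pi/4),((tcp-p)/.4).round(3),((pre-p)/.4).round(3),pre)
print(cams.calibration('wrist'))
E
```

```text
1.0 [0.2173405  0.63904067 0.23129456] [[ 0.322  0.    -0.947]
 [ 0.947 -0.     0.322]
 [ 0.    -1.    -0.   ]]
1 0 [-0.     0.     0.595] 26.78386026784389 [ 0.832 -2.145 -0.313] [ 0.725 -2.16  -0.082] [ 0.50753914 -0.22491074  0.19850925]
1 25 [-0.053 -0.558  0.586] 36.48077891872802 [ 0.832 -2.145 -0.313] [ 0.725 -2.16  -0.082] [ 0.50753914 -0.22491074  0.19850925]
-1 0 [ 0.     0.    -3.405] 153.2161397682675 [ 0.832 -2.145 -0.313] [ 0.725 -2.16  -0.082] [ 0.50753914 -0.22491074  0.19850925]
-1 25 [ 0.756 -0.071 -3.334] 153.86240529881508 [ 0.832 -2.145 -0.313] [ 0.725 -2.16  -0.082] [ 0.50753914 -0.22491074  0.19850925]
{'mtx': array([[421.66850725,   0.        , 318.08154741],
       [  0.        , 421.66850725, 232.57005952],
       [  0.        ,   0.        ,   1.        ]]), 'k1': -0.014681637128765038, 'tool_from_camera': array([[ 9.99999631e-01,  6.13591606e-04, -6.01861589e-04,
        -2.61518529e-04],
       [ 7.43063347e-04, -2.65261968e-01,  9.64176092e-01,
        -1.43045695e-01],
       [ 4.31959367e-04, -9.64176183e-01, -2.65262326e-01,
         6.65615298e-02],
       [ 0.00000000e+00,  0.00000000e+00,  0.00000000e+00,
         1.00000000e+00]])}
```

Emit:
play_rows --motion '[[[0.35, -1, 0.15], [0, 0, 0.3]], [[0.35, -1, 0.15], [0, 0, 0.3]], [[0.35, -1, 0.15], [0, 0, 0.3]], [[0.35, -1, 0.15], [0, 0, 0.3]], [[0.35, -1, 0.15], [0, 0, 0.3]], [[0.35, -1, 0.15], [0, 0, 0.3]], [[0.35, -1, 0.15], [0, 0, 0.3]], [[0.35, -1, 0.15], [0, 0, 0.3]]]' --gripper 0

```text
time: 2.0
tool_pos: [0.3587, 0.2365, 0.2924]
tcp_rot: [-1.255, -1.139, 1.135]
wrist_force: [-0.8, 0.5, 0.1]
width: 0.998
```

Emit:
play_rows --motion '[[[0.3, -1, 0], [0, 0, 0.3]], [[0.3, -1, 0], [0, 0, 0.3]], [[0.3, -1, 0], [0, 0, 0.3]], [[0.3, -1, 0], [0, 0, 0.3]], [[0.3, -1, 0], [0, 0, 0.3]], [[0.3, -1, 0], [0, 0, 0.3]], [[0.3, -1, 0], [0, 0, 0.3]], [[0.3, -1, 0], [0, 0, 0.3]], [[0.3, -1, 0], [0, 0, 0.3]]]'

```text
time: 3.12
tool_pos: [0.4775, -0.1599, 0.2907]
tcp_rot: [-1.136, -1.314, 1.314]
wrist_force: [-0.1, 1.2, -0.1]
width: 0.995
```

```bash
cat >> h.py <<'E'
def plan(tcp,T):
    s,p,R=cur(); d=tcp-p
    print('t',s['time'],'q',s['q'].round(2),'p',p.round(4),'F',s['wrist_force'].round(1),'w',round(s['width'],3))
    print('shift',(d/.4).round(3),'turn',turn(R,T).round(3),'dist',np.linalg.norm(d).round(3),'deg',np.degrees(np.linalg.norm(turn(R,T))*np.pi/4).round(1))
E
python3 - <<'E'
from h import *
plan(BO+boxR(25)@[0,0,.15],toolR(boxR(25),1))
E
```

```text
t 3.125 q [-0.37 -0.1   1.88  0.    1.36 -2.09] p [ 0.4775 -0.1599  0.2907] F [-0.1  1.2 -0.1] w 0.995
shift [ 0.086 -0.161 -0.253] turn [ 0.077 -0.551 -0.005] dist 0.125 deg 25.0
```

Emit:
play_rows --motion '[[[0.086, -0.161, -0.1], [0.077, -0.551, -0.005]], [[0.086, -0.161, -0.1], [0.077, -0.551, -0.005]], [[0.086, -0.161, -0.253], [0.077, -0.551, -0.005]], [[0.086, -0.161, -0.253], [0.077, -0.551, -0.005]], [[0.086, -0.161, -0.253], [0.077, -0.551, -0.005]], [[0.086, -0.161, -0.253], [0.077, -0.551, -0.005]]]'

```text
time: 3.88
tool_pos: [0.5185, -0.2217, 0.1978]
tcp_rot: [-1.443, -1.636, 1.057]
wrist_force: [0.4, -0.0, 1.1]
width: 0.998
```

```bash
cat > fitw.py <<'E'
from h import *
import sys
n=sys.argv[1]
s,p,R=cur(); pic,d=cams.read_camera('wrist'); save('w'+n,pic)
k=cams.calibration('wrist');K=k['mtx'];M=k['tool_from_camera']
v,u=np.mgrid[0:480,0:640];xd=(u-K[0,2])/K[0,0];yd=(v-K[1,2])/K[1,1];x,y=xd.copy(),yd.copy()
for _ in range(5):
    f=1+k['k1']*(x*x+y*y);x,y=xd/f,yd/f
P=np.stack([x*d,y*d,d],-1)[d>0]
P=P@M[:3,:3].T+M[:3,3]; P=P@R.T+p
L=(P-BO)@boxR(25)
for z in (.092,.052):
    m=(np.abs(L[:,2]-z)<.006)&(np.abs(L[:,0])<.075)&(np.abs(L[:,1])<.045);F=L[m]
    if len(F)>50: print(z,len(F),cv2.minAreaRect((F[:,:2]*1000).astype(np.float32)),F.mean(0).round(4), np.percentile(F[:,:2],[1,99],axis=0).round(4).tolist(),np.linalg.lstsq(np.c_[F[:,:2],np.ones(len(F))],F[:,2],rcond=None)[0])
plan(BO+boxR(25)@[0,0,.058],toolR(boxR(25),1))
E
python3 fitw.py 1
```

```text
0.092 9413 ((0.012165069580078125, -1.3885974884033203), (36.13113784790039, 69.81299591064453), 89.79492950439453) [-0.002  -0.0013  0.0923] [[-0.0346, -0.0189], [0.0337, 0.0162]] [ 0.00354469 -0.00286262  0.09230879]
0.052 12057 ((0.31610107421875, -1.414886474609375), (66.4278793334961, 121.0783462524414), 89.87483978271484) [-0.0121 -0.0008  0.0524] [[-0.0595, -0.0341], [0.0595, 0.0312]] [-2.17418174e-05 -2.33518420e-03  5.24132569e-02]
t 3.925 q [-0.62 -0.13  2.15  0.39  0.83 -2.55] p [ 0.5182 -0.2217  0.1974] F [ 0.2 -0.3  0.7] w 0.998
shift [ 0.08   0.007 -0.228] turn [ 0.014 -0.002  0.009] dist 0.097 deg 0.8
```

View pics/w1.png

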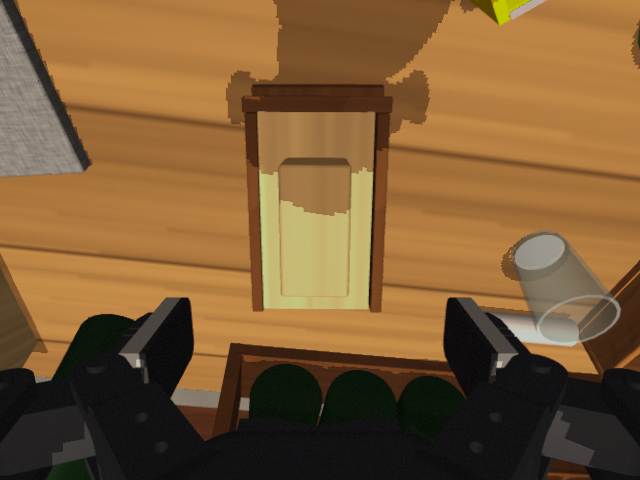

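The wrist view shows the box centred at (315,215), foot at (315,228); the fit confirms the 36x70 foot, 8° yaw, 1.4 mm off in y. But joint 6 is at its limit (-2.55), so I turn the tool half round to the mirrored grasp.

Emit:
play_rows --motion '[[[0, 0, 0.02], [0.419, 0.059, -0.906]], [[0, 0, 0.02], [0.419, 0.059, -0.906]], [[0, 0, 0.02], [0.419, 0.059, -0.906]], [[0, 0, 0.02], [0.419, 0.059, -0.906]], [[0, 0, 0.02], [0.419, 0.059, -0.906]]]'

```text
time: 4.55
tool_pos: [0.5166, -0.2213, 0.2032]
tcp_rot: [-1.565, -1.053, 0.387]
wrist_force: [1.0, 0.8, -0.4]
width: 0.999
```

Emit:
play_rows --motion '[[[0, 0, 0], [0.419, 0.059, -0.906]], [[0, 0, 0], [0.419, 0.059, -0.906]], [[0, 0, 0], [0.419, 0.059, -0.906]], [[0, 0, 0], [0.419, 0.059, -0.906]], [[0, 0, 0], [0.419, 0.059, -0.906]]]'

```text
time: 5.18
tool_pos: [0.5157, -0.2209, 0.2019]
tcp_rot: [-1.503, -0.44, -0.228]
wrist_force: [-0.5, -0.1, -0.2]
width: 0.998
```

Emit:
play_rows --motion '[[[0, 0, 0], [0.419, 0.059, -0.906]], [[0, 0, 0], [0.419, 0.059, -0.906]], [[0, 0, 0], [0.419, 0.059, -0.906]], [[0, 0, 0], [0.419, 0.059, -0.906]], [[0, 0, 0], [0.419, 0.059, -0.906]]]'

```text
time: 5.8
tool_pos: [0.5153, -0.2207, 0.2013]
tcp_rot: [-1.283, 0.184, -0.781]
wrist_force: [-0.2, 0.9, 0.2]
width: 0.998
```

```bash
sed -i 's/^BO=.*/_BO=0; BO=np.array([.5745,-.2155,.0535]); YAW=np.radians(8.)/' h.py; cat >> h.py <<'E'
BO=BO+boxR(25)@[.0002,-.0014,.0003]
E
python3 - <<'E'
from h import *
print(BO)
plan(BO+boxR(25)@[0,0,.13],toolR(boxR(25),-1))
E
```

```text
[ 0.57474879 -0.21687879  0.05385642]
t 5.8 q [-0.64 -0.13  2.15  0.42  0.86 -0.23] p [ 0.5153 -0.2207  0.2013] F [-0.2  0.9  0.2] w 0.998
shift [ 0.013 -0.01  -0.074] turn [ 0.404  0.065 -0.909] dist 0.03 deg 44.9
```

Emit:
play_rows --motion '[[[0.013, -0.01, -0.074], [0.404, 0.065, -0.909]], [[0.013, -0.01, -0.074], [0.404, 0.065, -0.909]], [[0.013, -0.01, -0.074], [0.404, 0.065, -0.909]], [[0.013, -0.01, -0.074], [0.404, 0.065, -0.909]], [[0.013, -0.01, -0.074], [0.404, 0.065, -0.909]], [[0.013, -0.01, -0.074], [0.404, 0.065, -0.909]]]'

```text
time: 6.55
tool_pos: [0.5202, -0.2245, 0.1712]
tcp_rot: [-0.926, 0.805, -1.262]
wrist_force: [-0.0, 0.2, 0.8]
width: 1.002
```

```bash
sed -i 's/toolR(boxR(25),1))/toolR(boxR(25),-1))/' fitw.py; python3 fitw.py 2
```

```text
0.092 11398 ((0.24629974365234375, -0.5043621063232422), (36.2462158203125, 70.30812072753906), 89.70610046386719) [ 0.0028 -0.0005  0.092 ] [[-0.0332, -0.018], [0.0351, 0.0171]] [-0.00515261 -0.00230075  0.09198435]
0.052 13580 ((0.0211181640625, -0.6087570190429688), (66.62852478027344, 121.2624282836914), 89.8553237915039) [ 0.0164 -0.0007  0.0521] [[-0.0592, -0.0333], [0.0598, 0.0321]] [-0.00051853 -0.00202705  0.05212739]
t 6.6 q [-0.64 -0.09  2.17  0.43  0.79  0.53] p [ 0.5201 -0.2245  0.1712] F [-1.   0.  -0.5] w 1.003
shift [ 0.076  0.011 -0.162] turn [-0.001  0.    -0.001] dist 0.072 deg 0.1
```

View pics/w2.png

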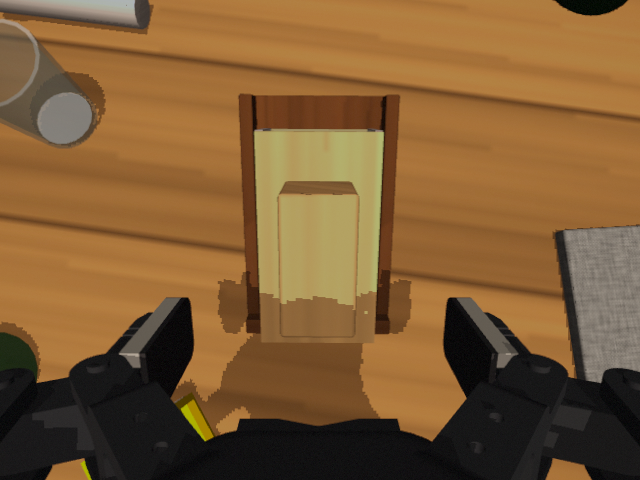

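The view shows the foot centred at (318,262) between the open fingers; pose agrees within 1 mm. Descend along the box axis and grip.

Emit:
play_rows --motion '[[[0.025, 0.004, -0.054], [0, 0, 0]], [[0.05, 0.007, -0.108], [0, 0, 0]], [[0.076, 0.011, -0.162], [0, 0, 0]], [[0.076, 0.011, -0.162], [0, 0, 0]], [[0.076, 0.011, -0.162], [0, 0, 0]]]'

```text
time: 7.22
tool_pos: [0.5506, -0.2203, 0.1068]
tcp_rot: [-0.924, 0.807, -1.264]
wrist_force: [0.0, 0.5, 0.6]
width: 1.004
```

Emit:
play_rows --motion '[[[0, 0, 0], [0, 0, 0]], [[0, 0, 0], [0, 0, 0]], [[0, 0, 0], [0, 0, 0]], [[0, 0, 0], [0, 0, 0]], [[0, 0, 0], [0, 0, 0]], [[0, 0, 0], [0, 0, 0]], [[0, 0, 0], [0, 0, 0]], [[0, 0, 0], [0, 0, 0]]]' --gripper 1 --squeeze 70

```text
time: 8.22
tool_pos: [0.5505, -0.2203, 0.1071]
tcp_rot: [-0.923, 0.808, -1.265]
wrist_force: [-4.3, 0.2, 5.5]
width: 0.411
```

```bash
python3 - <<'E'
from h import *
plan(BO+boxR(25)@[0,0,.058]+[0,0,.12],toolR(boxR(25),-1))
E
```

```text
t 8.225 q [-0.59  0.04  2.18  0.49  0.65  0.49] p [ 0.5505 -0.2203  0.1071] F [-4.3  0.2  5.5] w 0.411
shift [-0.    -0.     0.298] turn [-0.003  0.     0.003] dist 0.119 deg 0.2
```

Emit:
play_rows --motion '[[[-0.01, 0, 0.03], [0, 0, 0]], [[-0.01, 0, 0.08], [0, 0, 0]], [[-0.01, 0, 0.14], [0, 0, 0]], [[-0.01, 0, 0.2], [0, 0, 0]], [[-0.01, 0, 0.26], [0, 0, 0]], [[-0.01, 0, 0.32], [0, 0, 0]], [[-0.01, 0, 0.38], [0, 0, 0]], [[-0.01, 0, 0.38], [0, 0, 0]], [[-0.01, 0, 0.38], [0, 0, 0]]]'

```text
time: 9.35
tool_pos: [0.5453, -0.2196, 0.2566]
tcp_rot: [-0.924, 0.811, -1.263]
wrist_force: [-0.0, 0.2, -3.3]
width: 0.41
```

```bash
python3 - <<'E'
from h import *
p,d=cams.read_camera('side'); save('s2',cv2.resize(p[100:300,200:400],None,fx=3,fy=3,interpolation=cv2.INTER_CUBIC))
# tray target: slot area centre above tray centre, pitch 25 retained
yaw=np.radians(8)
tr=np.array([.62,.205,0])
plan(tr+[0,0,.27],toolR(boxR(25),-1))
E
```

```text
t 9.4 q [-0.59 -0.13  2.04  0.36  0.94  0.67] p [ 0.5452 -0.2194  0.256 ] F [ 0.1  1.1 -3.6] w 0.415
shift [0.187 1.061 0.035] turn [-0.005 -0.005  0.003] dist 0.431 deg 0.4
```

View pics/s2.png

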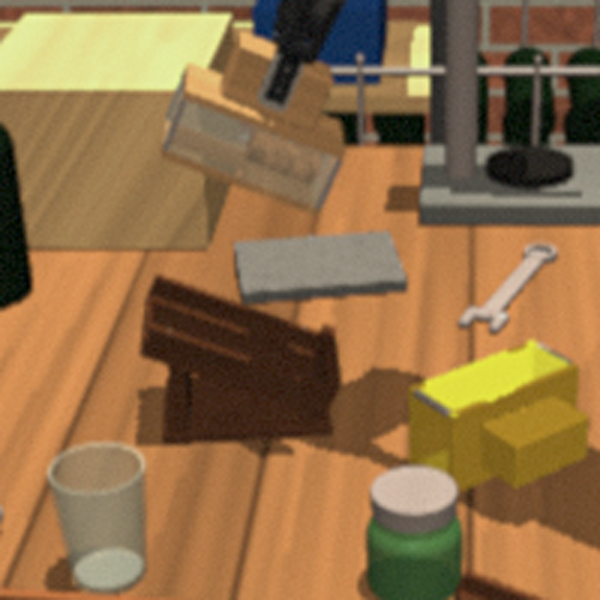

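The cork is seen inside the lifted box at the low end (about crop px 285,160). Carry it to the tray, over the glass with ~90 mm clearance.

Emit:
play_rows --motion '[[[0.01, 0.03, 0.01], [0, 0, 0]], [[0.02, 0.09, 0.02], [0, 0, 0]], [[0.03, 0.18, 0.035], [0, 0, 0]], [[0.045, 0.28, 0.035], [0, 0, 0]], [[0.06, 0.38, 0.035], [0, 0, 0]], [[0.08, 0.48, 0.035], [0, 0, 0]], [[0.1, 0.58, 0.035], [0, 0, 0]], [[0.12, 0.66, 0.035], [0, 0, 0]], [[0.13, 0.71, 0.035], [0, 0, 0]], [[0.135, 0.73, 0.035], [0, 0, 0]]]'

```text
time: 10.65
tool_pos: [0.5998, 0.074, 0.2712]
tcp_rot: [-0.925, 0.809, -1.262]
wrist_force: [-0.1, -1.4, -2.9]
width: 0.411
```

Emit:
play_rows --motion '[[[0.01, 0.03, 0], [0, 0, 0]], [[0.02, 0.09, 0], [0, 0, 0]], [[0.03, 0.17, 0], [0, 0, 0]], [[0.04, 0.25, 0], [0, 0, 0]], [[0.05, 0.31, 0], [0, 0, 0]], [[0.05, 0.33, 0], [0, 0, 0]], [[0.05, 0.33, 0], [0, 0, 0]]]'

```text
time: 11.52
tool_pos: [0.6202, 0.2039, 0.2718]
tcp_rot: [-0.924, 0.809, -1.264]
wrist_force: [0.0, 0.1, -2.7]
width: 0.41
```

```bash
python3 - <<'E'
from h import *
p,d=cams.read_camera('side'); save('s3',cv2.resize(p[150:420,80:400],None,fx=2.4,fy=2.2,interpolation=cv2.INTER_CUBIC))
for pit,rol in [(0,0),(0,45)]:
    plan(np.array([.62,.205,.235]),toolR(boxR(pit,rol),-1))
for a in [(25,0),(0,0),(0,45),(-5,48),(-35,15)]:
    R=boxR(*a); c=np.array([[x,y,0] for x in(-.06,.06) for y in(-.033,.033)])-[0,0,.058]
    print(a,(c@R.T).round(3).tolist())
E
```

```text
t 11.575 q [ 0.32 -0.06  1.94 -0.1   0.83  1.8 ] p [0.6202 0.2034 0.2718] F [ 0.4 -0.5 -3.4] w 0.406
shift [-0.001  0.004 -0.092] turn [-0.079  0.549  0.005] dist 0.037 deg 25.0
t 11.575 q [ 0.32 -0.06  1.94 -0.1   0.83  1.8 ] p [0.6202 0.2034 0.2718] F [ 0.4 -0.5 -3.4] w 0.406
shift [-0.001  0.004 -0.092] turn [-1.05   0.385 -0.213] dist 0.037 deg 51.2
(25, 0) [[-0.025, -0.037, -0.078], [-0.034, 0.029, -0.078], [0.083, -0.022, -0.027], [0.074, 0.044, -0.027]]
(0, 0) [[-0.055, -0.041, -0.058], [-0.064, 0.024, -0.058], [0.064, -0.024, -0.058], [0.055, 0.041, -0.058]]
(0, 45) [[-0.05, -0.072, -0.018], [-0.057, -0.026, -0.064], [0.068, -0.055, -0.018], [0.062, -0.009, -0.064]]
(-5, 48) [[-0.051, -0.073, -0.009], [-0.062, -0.03, -0.058], [0.067, -0.056, -0.019], [0.057, -0.013, -0.068]]
(-35, 15) [[-0.069, -0.057, -0.004], [-0.088, 0.005, -0.018], [0.028, -0.043, -0.073], [0.01, 0.018, -0.087]]
```

View pics/s3.png

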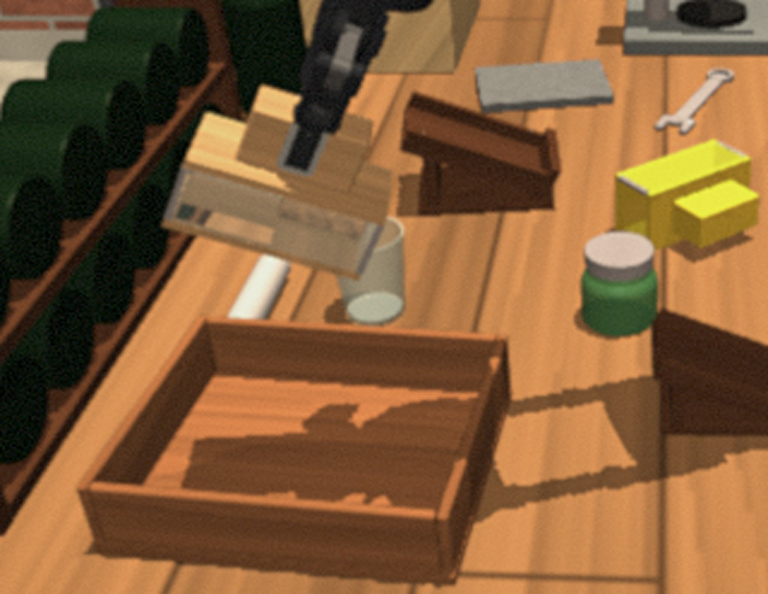

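Cork at low end (320,220), box over the tray. Level it and lower, then roll the +y side down 45°.

Emit:
play_rows --motion '[[[0, 0, -0.06], [-0.026, 0.18, 0.002]], [[0, 0.01, -0.12], [-0.053, 0.36, 0.003]], [[0, 0.02, -0.17], [-0.079, 0.549, 0.005]], [[0, 0.02, -0.17], [-0.079, 0.549, 0.005]], [[0, 0.02, -0.17], [-0.079, 0.549, 0.005]]]'

```text
time: 12.2
tool_pos: [0.6207, 0.2111, 0.2045]
tcp_rot: [-1.269, 1.105, -1.107]
wrist_force: [0.6, 0.3, -4.1]
width: 0.411
```

Emit:
play_rows --motion '[[[0, 0.02, 0], [-0.24, -0.034, 0]], [[0, 0.04, 0], [-0.48, -0.068, 0]], [[0, 0.05, 0], [-0.72, -0.1, 0]], [[0, 0.05, 0], [-0.96, -0.136, 0]], [[0, 0.05, 0], [-0.99, -0.139, 0]], [[0, 0.05, 0], [-0.99, -0.139, 0]], [[0, 0.05, 0], [-0.99, -0.139, 0]], [[0, 0.05, 0], [-0.99, -0.139, 0]]]'

```text
time: 13.2
tool_pos: [0.6212, 0.2308, 0.206]
tcp_rot: [-1.762, 0.594, -1.667]
wrist_force: [-1.0, -0.8, -2.6]
width: 0.414
```

```bash
python3 - <<'E'
from h import *
for c,(u0,v0,u1,v1) in {'top':(120,60,300,230),'side':(80,150,330,420)}.items():
    p,d=cams.read_camera(c); save(c+'4',cv2.resize(p[v0:v1,u0:u1],None,fx=2.2 if c=='side' else 3.5,fy=2.2 if c=='side' else 3.5,interpolation=cv2.INTER_CUBIC))
plan(np.array([.61,.22,.20]),toolR(boxR(0,45),-1))
plan(np.array([.61,.22,.20]),toolR(boxR(0,15),-1))
E
```

```text
t 13.3 q [ 0.65  0.5   1.52 -0.66  1.57  2.24] p [0.621  0.231  0.2053] F [-0.9 -0.3 -3. ] w 0.412
shift [-0.027 -0.028 -0.013] turn [-0.004  0.002  0.001] dist 0.016 deg 0.2
t 13.3 q [ 0.65  0.5   1.52 -0.66  1.57  2.24] p [0.621  0.231  0.2053] F [-0.9 -0.3 -3. ] w 0.412
shift [-0.027 -0.028 -0.013] turn [0.657 0.094 0.002] dist 0.016 deg 29.9
```

View pics/side4.png

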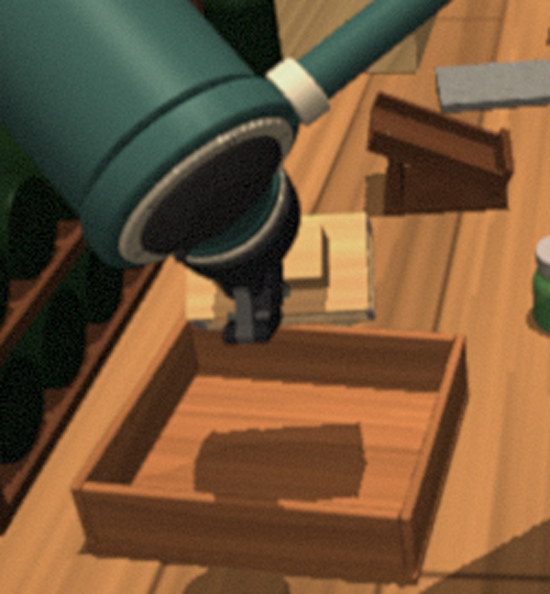

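View pics/top4.png

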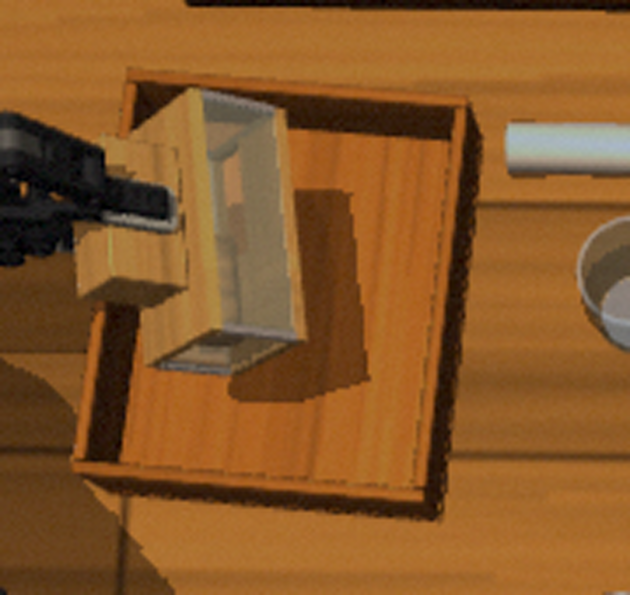

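Cork has left the -y half (clear wall at top px (255,220) shows empty space), tray still empty. Roll back to ~12°, then pitch +x down.

Emit:
play_rows --motion '[[[-0.01, -0.01, -0.01], [0.18, 0.026, 0]], [[-0.02, -0.02, -0.01], [0.36, 0.051, 0]], [[-0.027, -0.03, -0.01], [0.54, 0.077, 0]], [[-0.027, -0.03, -0.01], [0.72, 0.1, 0]], [[-0.027, -0.03, -0.01], [0.72, 0.1, 0]], [[-0.027, -0.03, -0.01], [0.72, 0.1, 0]]]'

```text
time: 14.05
tool_pos: [0.6094, 0.2195, 0.2]
tcp_rot: [-1.415, 0.985, -1.266]
wrist_force: [-0.6, 1.1, -3.3]
width: 0.41
```

```bash
python3 - <<'E'
from h import *
plan(np.array([.60,.22,.20]),toolR(boxR(-35,12),-1))
plan(np.array([.60,.22,.20]),toolR(boxR(-42,12),-1))
E
```

```text
t 14.05 q [ 0.42  0.27  1.66 -0.22  1.27  1.92] p [0.6094 0.2195 0.2   ] F [-0.6  1.1 -3.3] w 0.41
shift [-0.023  0.001 -0.   ] turn [-0.101  0.772 -0.002] dist 0.009 deg 35.0
t 14.05 q [ 0.42  0.27  1.66 -0.22  1.27  1.92] p [0.6094 0.2195 0.2   ] F [-0.6  1.1 -3.3] w 0.41
shift [-0.023  0.001 -0.   ] turn [-0.122  0.926 -0.002] dist 0.009 deg 42.0
```

Emit:
play_rows --motion '[[[-0.01, 0, 0], [-0.025, 0.2, 0]], [[-0.02, 0, 0], [-0.05, 0.4, 0]], [[-0.023, 0, 0], [-0.075, 0.6, 0]], [[-0.023, 0, 0], [-0.101, 0.77, 0]], [[-0.023, 0, 0], [-0.101, 0.77, 0]], [[-0.023, 0, 0], [-0.101, 0.77, 0]], [[-0.023, 0, 0], [-0.101, 0.77, 0]], [[-0.023, 0, 0], [-0.101, 0.77, 0]]]'

```text
time: 15.05
tool_pos: [0.6003, 0.2203, 0.2021]
tcp_rot: [-1.909, 1.337, -0.891]
wrist_force: [0.2, 0.2, -2.6]
width: 0.414
```

```bash
python3 - <<'E'
from h import *
for c,(u0,v0,u1,v1) in {'top':(120,60,300,230),'side':(80,150,330,420)}.items():
    p,d=cams.read_camera(c); save(c+'5',cv2.resize(p[v0:v1,u0:u1],None,fx=2.2 if c=='side' else 3.5,fy=2.2 if c=='side' else 3.5,interpolation=cv2.INTER_CUBIC))
plan(np.array([.60,.22,.20]),toolR(boxR(-35,12),-1))
E
```

```text
t 15.15 q [ 0.36  0.64  1.25 -0.09  1.88  1.72] p [0.6003 0.22   0.2017] F [ 0.7  0.2 -3.1] w 0.411
shift [-0.001 -0.    -0.004] turn [-0.004  0.006 -0.001] dist 0.002 deg 0.3
```

View pics/side5.png

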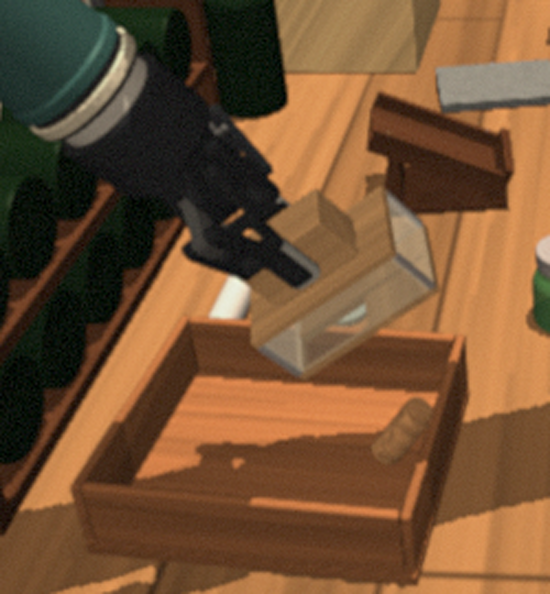

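View pics/top5.png

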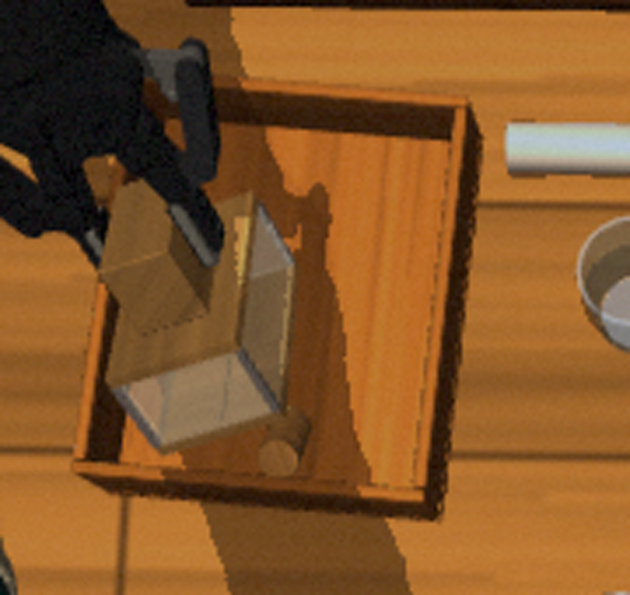

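The cork lies in the tray (side crop px (402,430), top crop px (285,445)). Now raise the box, restore its attitude and carry it back.

```bash
python3 - <<'E'
from h import *
plan(np.array([.60,.205,.28]),toolR(boxR(-5,0),-1))
plan(np.array([.545,-.219,.28]),toolR(boxR(25,0),-1))
E
```

```text
t 15.15 q [ 0.36  0.64  1.25 -0.09  1.88  1.72] p [0.6003 0.22   0.2017] F [ 0.7  0.2 -3.1] w 0.411
shift [-0.001 -0.038  0.196] turn [ 0.34  -0.617 -0.094] dist 0.08 deg 32.0
t 15.15 q [ 0.36  0.64  1.25 -0.09  1.88  1.72] p [0.6003 0.22   0.2017] F [ 0.7  0.2 -3.1] w 0.411
shift [-0.138 -1.098  0.196] turn [ 0.457 -1.271 -0.027] dist 0.449 deg 60.8
```

Emit:
play_rows --motion '[[[0, -0.01, 0.08], [0.08, -0.15, -0.02]], [[0, -0.02, 0.16], [0.17, -0.31, -0.05]], [[0, -0.038, 0.2], [0.26, -0.46, -0.07]], [[0, -0.038, 0.2], [0.34, -0.617, -0.094]], [[0, -0.038, 0.2], [0.34, -0.617, -0.094]]]'

```text
time: 15.78
tool_pos: [0.598, 0.2033, 0.2821]
tcp_rot: [-1.341, 1.167, -1.067]
wrist_force: [-0.5, -0.2, -2.3]
width: 0.409
```

Emit:
play_rows --motion '[[[-0.01, -0.03, 0], [0.016, -0.11, 0]], [[-0.02, -0.09, 0], [0.03, -0.22, 0]], [[-0.03, -0.18, 0], [0.05, -0.33, 0]], [[-0.045, -0.28, 0], [0.06, -0.44, 0]], [[-0.06, -0.38, 0], [0.08, -0.55, 0]], [[-0.07, -0.48, 0], [0.091, -0.655, 0]], [[-0.08, -0.58, 0], [0.091, -0.655, 0]], [[-0.09, -0.66, 0], [0.091, -0.655, 0]], [[-0.1, -0.72, 0], [0.091, -0.655, 0]], [[-0.1, -0.74, 0], [0.091, -0.655, 0]]]'

```text
time: 17.02
tool_pos: [0.5601, -0.0923, 0.2793]
tcp_rot: [-0.934, 0.813, -1.261]
wrist_force: [0.3, 0.2, -3.1]
width: 0.406
```

```bash
python3 - <<'E'
from h import *
plan(np.array([.545,-.219,.256]),toolR(boxR(25,0),-1))
E
```

```text
t 17.025 q [-0.32 -0.22  2.07  0.23  0.92  1.01] p [ 0.5601 -0.0923  0.2793] F [ 0.3  0.2 -3.1] w 0.406
shift [-0.038 -0.317 -0.058] turn [ 0.001 -0.013  0.001] dist 0.13 deg 0.6
```

Emit:
play_rows --motion '[[[-0.01, -0.06, -0.01], [0, 0, 0]], [[-0.02, -0.14, -0.03], [0, -0.013, 0]], [[-0.03, -0.22, -0.058], [0, -0.013, 0]], [[-0.038, -0.29, -0.058], [0, -0.013, 0]], [[-0.038, -0.317, -0.058], [0, -0.013, 0]], [[-0.038, -0.317, -0.058], [0, -0.013, 0]], [[-0.038, -0.317, -0.058], [0, -0.013, 0]]]'

```text
time: 17.9
tool_pos: [0.5454, -0.217, 0.2569]
tcp_rot: [-0.925, 0.801, -1.265]
wrist_force: [0.5, -0.6, -2.8]
width: 0.411
```

```bash
cat > chk.py <<'E'
from h import *
import sys
s,p,R=cur()
# expected box from tool: TCP at local .058 (grasp time)
for c in ['top','side']:
    pic,d=cams.read_camera(c); save(c+sys.argv[1],cv2.resize(pic[100:260,350:510] if c=='top' else pic[100:280,200:400],None,fx=3,fy=3,interpolation=cv2.INTER_CUBIC))
    W=cloud(c,d).reshape(-1,3);W=W[np.isfinite(W).all(1)]
    T0=Rn.from_rotvec([-0.923,.808,-1.265]).as_matrix(); p0=np.array([.5505,-.2203,.1071])
    Q=R@T0.T; RB=Q@boxR(25); O=p+Q@(BO-p0)
    L=(W-O)@RB
    print(c,'expected origin',O.round(4))
    for zz in (.052,.092,):
        m=(np.abs(L[:,2]-zz)<.008)&(np.abs(L[:,0])<.075)&(np.abs(L[:,1])<.045)
        F=L[m]
        if len(F)<40: continue
        a=np.linalg.lstsq(np.c_[F[:,:2],np.ones(len(F))],F[:,2],rcond=None)[0]
        print(zz,len(F),np.percentile(F[:,:2]*1000,[1,50,99],axis=0).round(1).tolist(),'slope deg',np.degrees(a[:2]).round(2),'z',(a[2]*1000).round(1),'rect',cv2.minAreaRect((F[:,:2]*1000).astype(np.float32)))
E
python3 chk.py 6; cat > pl.py <<'E'
from h import *
p0=np.array([.5505,-.2203,.1071]);T0=Rn.from_rotvec([-0.923,.808,-1.265]).as_matrix()
import sys
off=np.array(eval(sys.argv[1]))
plan(p0+off,T0)
E
python3 pl.py "[-.004,0,.02]"
```

```text
top expected origin [ 0.5698 -0.2137  0.2037]
0.052 1314 [[-59.4, -32.4], [37.4, 12.7], [59.9, 33.0]] slope deg [-0.24 -0.43] z 52.2 rect ((-0.3054924011230469, 0.23093414306640625), (66.78250885009766, 120.70836639404297), 89.7622299194336)
0.092 441 [[-32.6, -17.4], [22.8, 2.1], [34.8, 29.6]] slope deg [-0.7  -2.07] z 92.0 rect ((6.884029388427734, 11.14786148071289), (39.097373962402344, 75.89783477783203), 58.91935729980469)
side expected origin [ 0.5698 -0.2137  0.2037]
0.052 611 [[-60.2, -28.4], [6.2, 22.6], [58.9, 38.7]] slope deg [-0.16 -2.89] z 52.1 rect ((-1.2173385620117188, 4.838495254516602), (71.83000183105469, 120.86666870117188), 89.98519897460938)
0.092 262 [[-34.6, -17.0], [5.8, 18.9], [33.7, 36.4]] slope deg [ 0.25 -2.05] z 90.9 rect ((-0.05896759033203125, 7.876594543457031), (69.09577178955078, 57.67493438720703), 4.6843156814575195)
t 18.0 q [-0.59 -0.14  2.04  0.36  0.93  0.67] p [ 0.5454 -0.2169  0.257 ] F [-0.   0.5 -2.6] w 0.409
shift [ 0.003 -0.008 -0.325] turn [ 0.005  0.004 -0.005] dist 0.13 deg 0.4
```

View pics/side6.png

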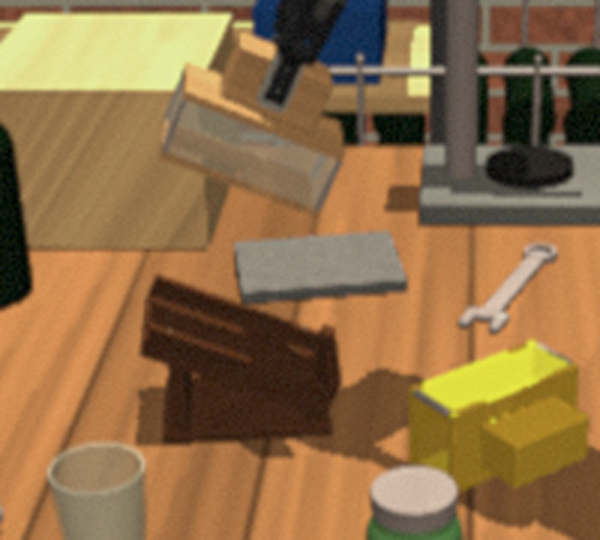

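No slip (fit within 0.5 mm, 0.3°). Lower to 20 mm above the seat.

Emit:
play_rows --motion '[[[0.005, -0.008, -0.06], [0.005, 0.004, -0.005]], [[0.01, -0.008, -0.13], [0.005, 0.004, -0.005]], [[0.013, -0.008, -0.2], [0.005, 0.004, -0.005]], [[0.013, -0.008, -0.26], [0.005, 0.004, -0.005]], [[0.013, -0.008, -0.31], [0.005, 0.004, -0.005]], [[0.013, -0.008, -0.325], [0.005, 0.004, -0.005]], [[0.013, -0.008, -0.325], [0.005, 0.004, -0.005]]]'

```text
time: 18.88
tool_pos: [0.5506, -0.2208, 0.1271]
tcp_rot: [-0.923, 0.808, -1.266]
wrist_force: [-0.0, 1.0, -3.2]
width: 0.413
```

```bash
python3 pl.py "[.0005,0,.0005]"
```

```text
t 18.875 q [-0.59  0.01  2.16  0.46  0.69  0.53] p [ 0.5506 -0.2208  0.1271] F [-0.   1.  -3.2] w 0.413
shift [ 0.001  0.001 -0.049] turn [0.    0.001 0.001] dist 0.019 deg 0.1
```

Emit:
play_rows --motion '[[[0.001, 0.001, -0.015], [0, 0, 0]], [[0.001, 0.001, -0.028], [0, 0, 0]], [[0.001, 0.001, -0.038], [0, 0, 0]], [[0.001, 0.001, -0.044], [0, 0, 0]], [[0.001, 0.001, -0.049], [0, 0, 0]], [[0.001, 0.001, -0.049], [0, 0, 0]], [[0.001, 0.001, -0.049], [0, 0, 0]]]'

```text
time: 19.75
tool_pos: [0.5508, -0.2209, 0.1074]
tcp_rot: [-0.923, 0.808, -1.267]
wrist_force: [0.5, -0.7, -2.6]
width: 0.416
```

```bash
python3 pl.py "[0,0,0]"
```

```text
t 19.75 q [-0.59  0.04  2.18  0.49  0.65  0.5 ] p [ 0.5508 -0.2209  0.1074] F [ 0.5 -0.7 -2.6] w 0.416
shift [-0.001  0.002 -0.001] turn [0.001 0.001 0.002] dist 0.001 deg 0.1
```

Emit:
play_rows --motion '[[[0, 0, -0.003], [0, 0, 0]], [[0, 0, -0.004], [0, 0, 0]], [[0, 0, -0.004], [0, 0, 0]]]'

```text
time: 20.12
tool_pos: [0.551, -0.2209, 0.1072]
tcp_rot: [-0.922, 0.807, -1.267]
wrist_force: [-7.1, 1.4, 7.5]
width: 0.409
```

Contact with the seat. Release and withdraw along the box axis.

Emit:
play_rows --motion '[[[0, 0, 0], [0, 0, 0]], [[0, 0, 0], [0, 0, 0]], [[0, 0, 0], [0, 0, 0]], [[0, 0, 0], [0, 0, 0]], [[0, 0, 0], [0, 0, 0]], [[0, 0, 0], [0, 0, 0]]]' --gripper 0

```text
time: 20.88
tool_pos: [0.5508, -0.2208, 0.1057]
tcp_rot: [-0.923, 0.808, -1.267]
wrist_force: [0.3, -0.3, 0.9]
width: 0.999
```

Emit:
play_rows --motion '[[[-0.02, -0.003, 0.043], [0, 0, 0]], [[-0.05, -0.007, 0.107], [0, 0, 0]], [[-0.08, -0.011, 0.17], [0, 0, 0]], [[-0.1, -0.014, 0.22], [0, 0, 0]], [[-0.12, -0.017, 0.26], [0, 0, 0]], [[-0.12, -0.017, 0.26], [0, 0, 0]], [[-0.12, -0.017, 0.26], [0, 0, 0]]]'

```text
time: 21.75
tool_pos: [0.5025, -0.2275, 0.2093]
tcp_rot: [-0.923, 0.809, -1.267]
wrist_force: [0.2, -0.3, -0.0]
width: 0.997
```

```bash
python3 fitw.py 9; python3 - <<'E'
from h import *
for c in ['top','side']:
    p,d=cams.read_camera(c); save(c+'9',p); W=cloud(c,d)
    for m in cams.mark_of(c,'cork'): print(c,'cork',round(m['conf'],2),towor(c,m['xyz']).round(3))
    for m in cams.mark_of(c,'box')[:3]: print(c,'box',round(m['conf'],2),towor(c,m['xyz']).round(3))
E
```

```text
0.092 7870 ((0.4911613464355469, -1.4171180725097656), (36.064266204833984, 69.86128234863281), 89.77709197998047) [ 0.0024 -0.0015  0.092 ] [[-0.0331, -0.019], [0.035, 0.0161]] [-0.00418886 -0.00025961  0.09203519]
0.052 10461 ((-0.011493682861328125, -1.6775627136230469), (66.49199676513672, 120.77951049804688), 89.7527084350586) [ 0.0122 -0.0017  0.0522] [[-0.0593, -0.0342], [0.0598, 0.0311]] [ 0.00016092 -0.00289288  0.05216905]
t 21.8 q [-0.66 -0.16  2.15  0.41  0.88  0.55] p [ 0.5024 -0.2273  0.2087] F [-0.3  0.3 -0.7] w 1.001
shift [ 0.12   0.017 -0.256] turn [-0.004 -0.001  0.005] dist 0.113 deg 0.3
top cork 0.68 [0.55  0.142 0.019]
top cork 0.37 [0.431 0.004 0.002]
top box 0.84 [ 0.574 -0.216  0.058]
top box 0.63 [ 0.403 -0.178  0.036]
top box 0.56 [ 0.233 -0.305  0.034]
side cork 0.62 [0.553 0.143 0.021]
side cork 0.44 [ 0.642  0.008 -0.002]
side box 0.88 [ 0.394 -0.178  0.03 ]
side box 0.75 [ 0.578 -0.215  0.05 ]
side box 0.55 [ 0.237 -0.301  0.032]
```

View pics/side9.png

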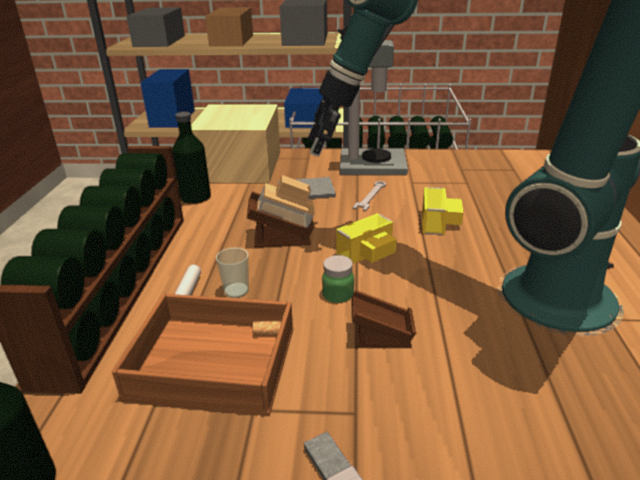

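View pics/w9.png

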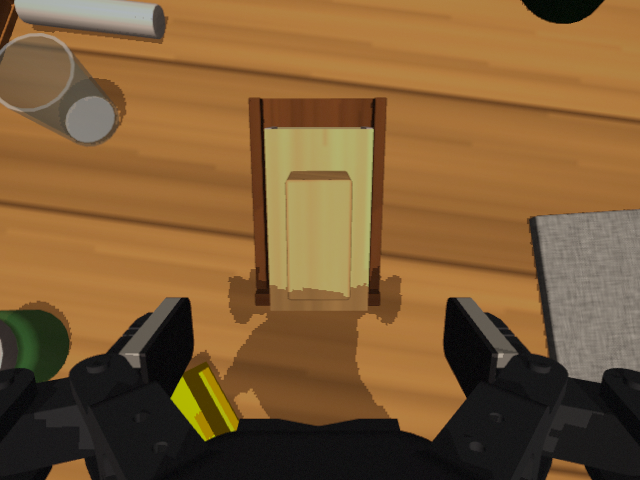

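The side view shows the box seated in its rest at (285,212), the cork in the tray at (265,328), and the tumbler and jar both upright. The wrist view shows the box square in the rest, with a fit within about 1–2 mm of where it started. Handing in.

```bash
python3 -c "
from h import *
print(bot.finish_job())"
```

```text
the job is handed in; nothing more can be done
None
```

The job is handed in at about 22 s of the 45 s; no verdict was reported. I gripped the box by its foot and carried it over the tray. There I rolled its +y side down 45° so the cork crossed the ridge, eased back to 12° and pitched the +x end down 35°. The cork dropped into the tray without needing a shake, and I set the box back in its rest and withdrew.

**Last checks**
- **Cork:** it lies in the tray at about (0.55, 0.14, 0.02) m, seen by both the top and side cameras. That is inside the walls and below the 45 mm limit.
- **Box:** the wrist-camera fit puts it 1–2 mm from its starting pose, with the tilt matching the expected 25°.
- **Bystanders and gripper:** the tumbler and jar are upright, and the gripper is open, clear of the box and reads no contact force.

**Disagreements**
- The first grasp orientation put joint 6 at its limit (-2.55), so I turned the tool half round before gripping.
- The networks gave some low-confidence false hits (a "cork" at the jar and at the tumbler, a "box" at the yellow look-alikes), which I ignored.

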